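# Fill the spacer box at the spout and bring it back

## Task

Fill the box with the three spacer sleeves: slide the box along its rails until it is centred under the spout, then push the tray's lever over so that all three sleeves tip through the spout into the box. With the tray let back down to rest, slide the loaded box back along the rails, fully out against the end stop it started near; spill no sleeve and leave the other things on the bench where they are.

Things in the scene. Friction and masses are not known exactly. Their poses are not given: they have to be found in the camera images.
- station: Fixed filling station: aluminium base plate 170 x 610 x 10 mm on the bench with two slide rails, a steel spout and a tipping tray. Origin on the bench top, straight below the spout's centre. y axis along the rails, from the open end with the end stop (-y) past the spout to the tray (+y); x across them, away from the lever (roughly away from the robot). Rails from y = -355 to +230 mm
- spout (a point): Centre of the spout's lower opening, 122 mm above the bench. The spout is an open-topped sheet-steel funnel, opening 82 mm (station x) by 74 mm (y), outside 90 by 82 mm, walls up to 260 mm above the bench
- carriage (a joint): Position of the slide carriage with the box, in m, growing towards station +y. 0: box centred under the spout. -0.16: against the end stop at the open end of the rails. +0.06: pushed too far, against the other stop. No stop at 0; the carriage stays where it is left. It takes 4 to 6 N to slide
- box_in (a point): Centre of the receiving box's inner floor, 38 mm above the bench; axes as the station's. Grey open-topped plastic box fixed on the carriage, outside 110 mm (x) by 130 mm (y), wall 4 mm, rim 106 mm above the bench
- push_plate (a point): Middle of the top edge of the carriage's upright aluminium push plate, 154 mm above the bench, fixed on the carriage 170 mm from the box centre on the -y side. Plate 60 mm wide (x), 12 mm thick (y), standing on the carriage (34 mm above the bench). A clear gap of 99 mm lies between it and the box. Either face can be pushed
- tray (a joint): Angle of the tipping tray, rad: 0 down on its rest bar, 0.95 fully tipped at its stop. Hinge level, along station x, at y = +85 mm, 200 mm above the bench. Pushing the lever towards station -y raises the tray's far end; the sleeves start to roll out at about 0.15 and all leave before 0.8. Let go, it sinks back to 0 by itself. Takes up to 10 N at the grip
- lever_tip (a point): Top of the tray's lever, 315 mm above the bench when the tray is down. Upright bar, 14 mm diameter, rising from the hinge axis beside the tray (station x = -100, y = +85 mm), its top 45 mm a black round grip of 20 mm diameter. It turns with the tray; tip 115 mm from the hinge axis
- tray_mid (a point): Middle of the tipping tray's floor, about 201 mm above the bench. Open steel tray 82 mm wide (station x = -41 to +41 mm), from y = 85 to 205 mm, open towards the spout, walls up to 245 mm above the bench when down. Grey posts 12 mm thick at x = +-70 mm: at y = 85 mm 215 mm high, at y = 190 mm 160 mm high
- sleeve0_center (a point): Centre of steel spacer sleeve 0: plain dark round bar piece 60 mm long, 30 mm in diameter, 0.08 to 0.17 kg; all three are alike and start side by side in the tipping tray, lying along station x
- sleeve1_center (a point): Centre of steel spacer sleeve 1: plain dark round bar piece 60 mm long, 30 mm in diameter, 0.08 to 0.17 kg; all three are alike and start side by side in the tipping tray, lying along station x
- sleeve2_center (a point): Centre of steel spacer sleeve 2: plain dark round bar piece 60 mm long, 30 mm in diameter, 0.08 to 0.17 kg; all three are alike and start side by side in the tipping tray, lying along station x
- castor: Bystander, to be left alone: chair castor, black twin wheel 50 mm across with an upright stem, 85 mm high. Origin on its underside
- oil_can: Bystander, to be left alone: white bottle 56 mm in diameter, 130 mm high. Origin on its underside
- pen_pot: Bystander, to be left alone: dark round pot 76 mm in diameter, 95 mm high. Origin on its underside
- driver: Bystander, to be left alone: screwdriver 190 mm long lying on the bench. Origin within the tool
- hex_case: Bystander, to be left alone: flat black case 55 by 100 by 22 mm. Origin on its underside
- tape: Bystander, to be left alone: roll of paper tape lying flat, 96 mm in diameter, 24 mm high. Origin on its underside
- bracket: Bystander, to be left alone: steel angle bracket 120 by 36 mm, 60 mm high. Origin on its underside
Mind the look-alikes: they are no part of the job. What is shaped like the part that bears sleeve0_center but orange or pink is not meant.

How it is judged:
By the outcome, as a careful person would: the job done as asked, in the order asked, and still so for the second after the job is handed in, with the robot touching nothing.
It also fails if it takes over 61 s, if anything falls off the work surface, if the arm or the gripper's body presses on something with over 40 N, if the wrist force passes 120 N, or if a joint passes its speed limit or range.

## Robot

A 6-joint arm with a two-finger parallel gripper is mounted at the origin on the work surface. World frame = base frame: x ahead of the robot, y to its left, z up, the work surface at z = 0. Lengths are in mm, angles in rad, forces in N, time in s.
With the tool pointing down it reaches from about 275 to 750 mm from the base axis. Payload 10.2 kg.
Tool frame: the origin (TCP) lies at the very end of the fingers, on their centre line; the grasp point (between the pads) lies 19 mm behind it; z points along the fingers, x is the direction in which the jaws open and shut, and the axes are right-handed (so a half turn about z gives the same grasp; the last joint's range is limited). The gripper opens to 85 mm and grips with 20 to 120 N. Pads are 22 mm wide; open, the fingers measure 114 mm over their backs; the gripper's body (76 mm by 85 mm) begins 54 mm behind the grasp point. The pads swing forward as they close: fully open they stand 13 mm farther back than shut.
Start: joints at [1.053, 0.313, 1.498, -0, 1.331, -0.223], TCP at [152.551, 502.354, 231.294] pointing down, gripper open.
Joint ranges: [-2.94, 2.94], [-0.97, 2.17], [0.19, 2.56], [-1.23, 4.37], [0.02, 3.11], [-2.88, 2.88]. Speed limits (rad/s): [2.39, 2.39, 3.01, 3.14, 3.14, 3.14].

## Interface

Orientations are given as a unit quaternion [w, x, y, z].
In Python, from rig import ctrl, cams gives the robot as it stands.
- The arm moves only by the tool play_rows, never from a script. Its argument "steps" is a list of rows, each a list of 2 entries, a list of its own where there are three numbers: the shift along the tool's x, y, z normalised to -1 to 1, where 1 is 0.75 m, then the turn, a rotation vector about the tool's x, y, z normalised to -1 to 1, where 1 is 45 degrees. A call has 1 to 20 rows; each row shifts and turns the commanded pose from where the row before left it, along the tool's axes as they then stand; what a row does not reach is not made up. A row lasts 1/10 s, in which the tool goes at most 50 mm and 8.59 degrees, less where a joint would pass 70% of its speed; a pose out of reach is approached as far as the arm can. A call with a number of a shift or a turn outside -1 to 1 is refused whole. A call with a gripper value outside its range is refused whole. "grip" is the closure, from 0 (fully open) to 1 (shut), set as the call begins (left out, the last holds). The fingers move at their own pace and stop on an object; "squeeze" is the grip in N (left out, the last holds). Time passes only in rows, so rows that do not move let the fingers close. It gives the time, the measured TCP pose, the force and the opening at its end, in the units of the state.
- ctrl.sense(): the state, without advancing time (a new reading comes with each control period).
- cams.capture(name): name is "side" or "top"; returns the picture (420x560x3 uint8, red, green, blue); there is no depth.
- cams.camera_info(name): a dict with "fx", "fy", "cx", "cy" (pixels), "xyz" and "attitude" of the camera in the world. Camera axes: x right, y up, looking along -z (the intrinsics and any distortion apply to the point x, -y, -z); pixel columns grow to the right and rows downward; lengths in mm; the calibration is good to about 2 mm. A picture is of the moment at which its call begins. camera_info takes no time and is no camera call.
- ctrl.finish_job(): hands the job in, once; it reports no verdict.
Trained networks look in the newest picture that a camera, given by its name, has taken for a name from the list of things; names that differ only in an ending like _2 or _b are one class to them, and where a whole thing is asked for, a point or a joint stands for the part that bears it (a point fixed in the world has none). Each returns a list of dicts, best first, with "p" (0 to 1); they miss things now and then, are a little off and sometimes report something else, mostly with a low value. They report only what shows in the picture. A call takes as long as a camera call. They do not tell look-alikes from the thing itself.
- cams.search_frame(camera, thing): "rect" ([centre column, centre row, width, height] in pixels, round what is visible of it).
- cams.tip_of(camera, thing): "pixel" ([column, row] in pixels: a listed point, or the origin of a listed thing).
The state is a dict: "time_s": time; "joints": joint angles; "dq": joint speeds; "tau": joint torques, N m; "eef_pos": TCP position; "ee_rot": TCP orientation; "force": force on the tool from outside, world axes, zero at the start; "wrist_torque": the same for the moment, N m; "grip_width": opening from 0.0 (shut) to 1.0 (fully open).
Only numpy, scipy, OpenCV 4.12 (cv2) and the standard library are available. Lean on these libraries where they do the work, as an engineer would, in place of code of your own. Each camera call takes 0.05 s, during which the arm holds its last target.

## Working session

There is one attempt and no reset: what is moved stays moved. The work goes in short steps, Python scripts to look and compute and a tool call to move; the robot and the scene stay as the last step left them, time stands still between calls to the robot, and variables do not carry over. Pictures are saved under pics/ and viewed, and the job is handed in when it is done.

Besides the shell and the picture viewer there is one more tool, called by a JSON object that holds its "api" and its "payload". play_rows: Moves the arm, as the interface text tells. Its arguments: {"type":"object","properties":{"steps":{"type":"array"},"grip":{"type":"number"},"squeeze":{"type":"number"}},"required":["steps"]}

```bash
ls; mkdir -p pics; python3 - <<'E'
from rig import ctrl,cams
import cv2
s=ctrl.sense()
print(s)
for n in("side","top"):
    im=cams.capture(n); cv2.imwrite(f"pics/{n}0.png",im[:,:,::-1]); print(n,cams.camera_info(n))
    for t in("spout","push_plate","lever_tip","box_in","tray_mid","station"):
        try: print(t,[(r["pixel"],round(r["p"],2)) for r in cams.tip_of(n,t)][:3])
        except Exception as e: print(t,e)
E
```

```text
pics
{'time_s': 0.0, 'joints': array([ 1.05260027e+00,  3.13464955e-01,  1.49848648e+00,  7.37163580e-07,
        1.33101063e+00, -2.23388600e-01]), 'dq': array([-0.00049063,  0.0011995 , -0.0006273 , -0.00033142,  0.00191005,
       -0.00154864]), 'tau': array([-1.10755541e-04, -4.12266827e+01, -2.59745497e+01, -1.92323259e-04,
        4.09874061e-03, -3.14299473e-05]), 'eef_pos': array([152.40630464, 502.10124534, 230.708839  ]), 'ee_rot': array([ 2.75491826e-04,  8.03291721e-01,  5.95585378e-01, -6.26838391e-04]), 'force': array([-0.20279026, -0.31552518, -1.272523  ]), 'wrist_torque': array([ 0.01528891, -0.01302276, -0.00018195]), 'grip_width': 1.0022148386673428}
side {'fx': 528.6202947958009, 'fy': 528.6202947958009, 'cx': 269.1726952997728, 'cy': 208.53931363147527, 'xyz': array([ 442.94857755, 1127.53981073, 1173.883651  ]), 'attitude': array([-0.0474396 , -0.03021467,  0.38955038,  0.91928617])}
spout [([271.5, 220.5], 0.89)]
push_plate [([281.6, 146.0], 0.78)]
lever_tip [([302.3, 188.4], 0.75)]
box_in []
tray_mid [([258.9, 233.6], 0.96)]
station [([271.2, 243.9], 0.88)]
top {'fx': 525.5524072878978, 'fy': 525.5524072878978, 'cx': 286.89638605856993, 'cy': 200.3960520215685, 'xyz': array([ 327.44166724,  131.35063297, 1295.77954122]), 'attitude': array([ 0.74749306,  0.08022012, -0.07238579, -0.65542288])}
spout [([320.0, 214.0], 0.87)]
push_plate [([446.1, 229.2], 0.75), ([414.4, 181.6], 0.51), ([359.7, 224.9], 0.43)]
lever_tip [([270.9, 230.5], 0.94)]
box_in [([359.8, 223.3], 0.77), ([449.6, 232.0], 0.26)]
tray_mid [([260.5, 190.9], 0.85)]
station [([318.1, 217.8], 0.95)]
```

View pics/side0.png

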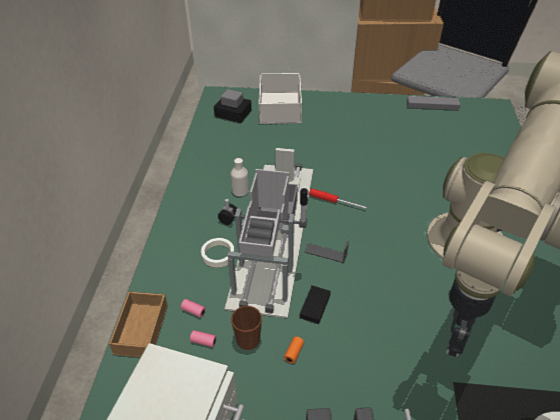

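View pics/top0.png

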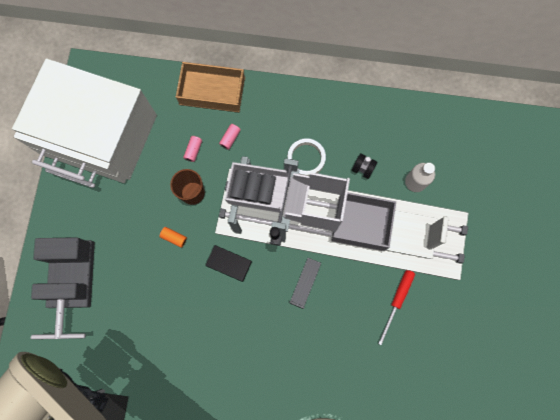

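```bash
cat > h.py <<'E'
import numpy as np, cv2
from scipy.spatial.transform import Rotation as R
from scipy.optimize import least_squares
def proj(info,P):
    q=info["attitude"]; M=R.from_quat([q[1],q[2],q[3],q[0]]).as_matrix()
    p=(np.atleast_2d(P)-info["xyz"])@M
    return np.c_[info["cx"]+info["fx"]*p[:,0]/-p[:,2], info["cy"]-info["fy"]*p[:,1]/-p[:,2]]
def st2w(s,P):
    P=np.atleast_2d(np.array(P,float)); c,n=np.cos(s[2]),np.sin(s[2])
    return np.c_[s[0]+c*P[:,0]-n*P[:,1], s[1]+n*P[:,0]+c*P[:,1], P[:,2]]
E
cat > fit.py <<'E'
from h import *
from rig import cams
I={n:cams.camera_info(n) for n in("side","top")}
obs={"side":[((0,0,122),(271.5,220.5)),("pp",(281.6,146)),((-100,85,315),(302.3,188.4)),((0,145,201),(258.9,233.6)),((0,0,0),(271.2,243.9))],
"top":[((0,0,122),(320,214)),("pp",(446.1,229.2)),((-100,85,315),(270.9,230.5)),((0,145,201),(260.5,190.9)),((0,0,0),(318.1,217.8))]}
def pts(v,n): return [ (0,v[3]-170,154) if a=="pp" else a for a,_ in obs[n]]
def f(v): return np.concatenate([(proj(I[n],st2w(v,pts(v,n)))-np.array([b for _,b in obs[n]])).ravel() for n in obs])
best=min((least_squares(f,[400,150,a,-150],loss="soft_l1",x_scale=[100,100,1,100]) for a in np.arange(-3,3,.7)),key=lambda r:r.cost)
v=best.x; print(v,best.cost); print(f(v).reshape(-1,2).round(1))
np.save("st.npy",v)
segs=[[(-85,-367,10),(85,-367,10),(85,243,10),(-85,243,10),(-85,-367,10)],
[(-45,-41,260),(45,-41,260),(45,41,260),(-45,41,260),(-45,-41,260)],
[(-100,85,200),(-100,85,315)],[(-30,v[3]-176,154),(30,v[3]-176,154),(30,v[3]-164,154),(-30,v[3]-164,154),(-30,v[3]-176,154)],
[(-55,v[3]-65,106),(55,v[3]-65,106),(55,v[3]+65,106),(-55,v[3]+65,106),(-55,v[3]-65,106)],
[(-41,205,245),(41,205,245)]]
for n in I:
    im=cv2.imread(f"pics/{n}0.png"); x0,y0,w,h=(210,140,130,180) if n=="side" else (200,130,290,160)
    k=3 if n=="side" else 2.75
    c=cv2.resize(im[y0:y0+h,x0:x0+w],None,fx=k,fy=k,interpolation=cv2.INTER_CUBIC)
    raw=c.copy()
    for s in segs:
        p=((proj(I[n],st2w(v,s))+.5-[x0,y0])*k).astype(np.int32); cv2.polylines(c,[p],False,(0,0,255),1,cv2.LINE_AA)
    if n=="side": c=np.hstack([raw,c])
    cv2.imwrite(f"pics/fit_{n}.png",c); print(c.shape)
E
python3 fit.py
```

```text
[ 5.75552644e+02  8.08003563e+01 -6.01917202e-02 -1.07078381e+02] 23.62819644641099
[[-1.  -3.6]
 [ 3.6  2.2]
 [ 1.6  1.1]
 [ 1.4  1.3]
 [-0.   2. ]
 [ 1.5 -5.5]
 [ 0.3 -0.2]
 [ 3.8  0.1]
 [-3.1 -2.4]
 [ 0.1  0.4]]
(540, 780, 3)
(440, 798, 3)
```

View pics/fit_side.png

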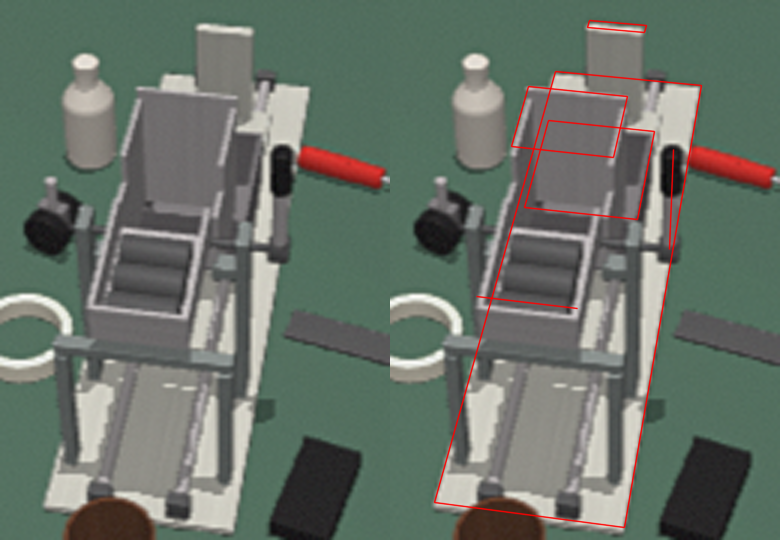

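View pics/fit_top.png

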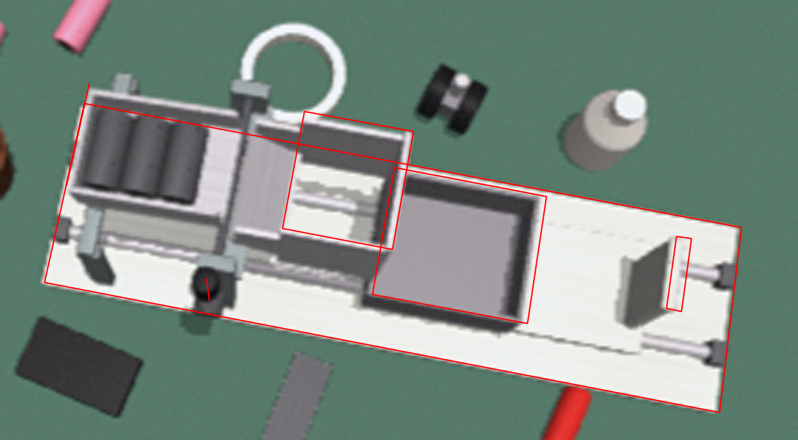

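```bash
python3 - <<'E'
import cv2
im=cv2.imread("pics/top0.png")
for nm,x0,y0,w,h in(("a",325,165,150,112),("b",215,145,140,105)):
    cv2.imwrite(f"pics/z_{nm}.png",cv2.resize(im[y0:y0+h,x0:x0+w],None,fx=5.3,fy=5.3,interpolation=cv2.INTER_CUBIC))
im=cv2.imread("pics/side0.png")
cv2.imwrite(f"pics/z_c.png",cv2.resize(im[140:320,220:320],None,fx=3.3,fy=3.3,interpolation=cv2.INTER_CUBIC))
E
```

```text
(no output)
```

View pics/z_a.png

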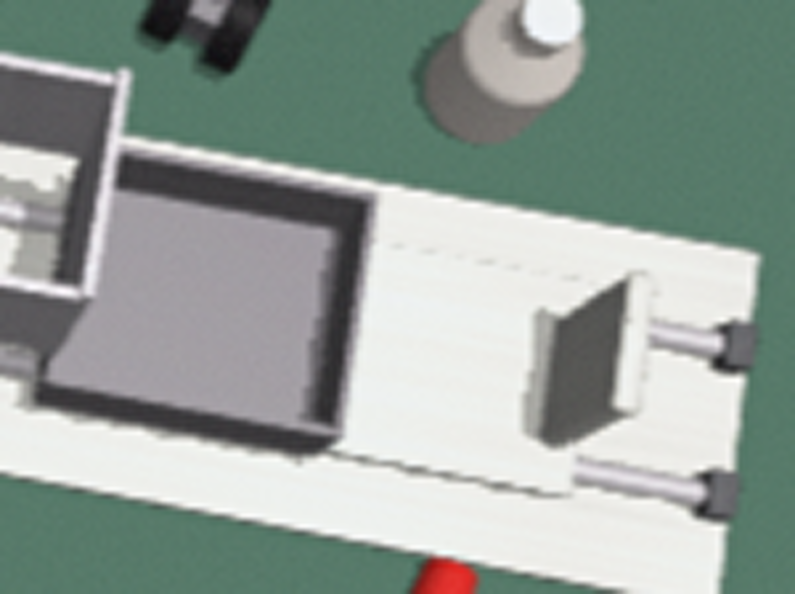

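View pics/z_b.png

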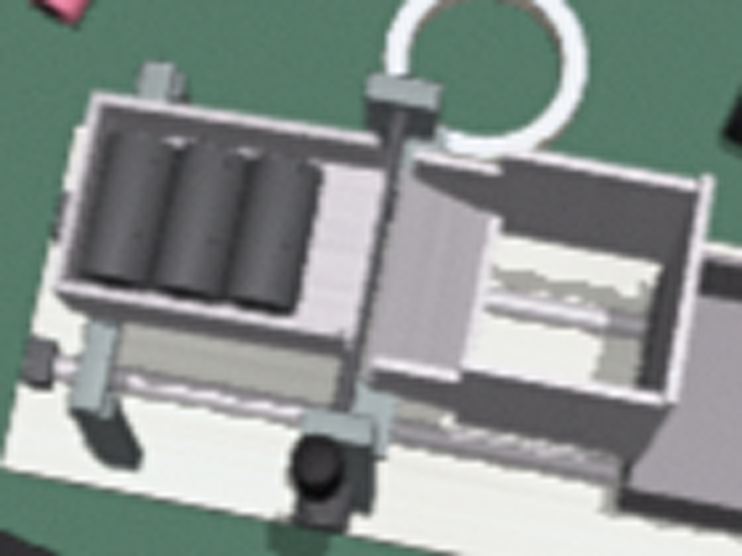

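```bash
cat > fit2.py <<'E'
from h import *
from rig import cams
I={n:cams.camera_info(n) for n in("side","top")}
A=lambda u,v:(325+u/5.3-.4,165+v/5.3-.4); B=lambda u,v:(215+u/5.3-.4,145+v/5.3-.4); C=lambda u,v:(210+u/3-.3,140+v/3-.3)
# y None-> functions of v: v=[x,y,yaw,c,plate centre y]
O=lambda v:[("top",(85,v[4]-305,10),A(760,253)),("top",(-85,v[4]-305,10),A(718,594)),("top",(-85,v[4]+305,10),B(5,465)),
("top",(30,v[3]-164,154),A(635,272)),("top",(-30,v[3]-164,154),A(612,405)),("top",(30,v[3]-176,154),A(655,275)),("top",(-30,v[3]-176,154),A(637,412)),
("top",(55,v[3]-65,106),A(375,190)),("top",(-55,v[3]-65,106),A(342,435)),
("top",(45,-41,260),A(125,70)),("top",(-45,-41,260),A(88,298)),("top",(42,205,245),B(97,95)),("top",(-42,205,245),B(60,290)),("top",(-100,85,315),B(318,455)),
("side",(30,v[3]-176,154),C(197,25)),("side",(-30,v[3]-176,154),C(254,30)),("side",(45,-41,260),C(137,90)),("side",(-45,-41,260),C(237,97)),
("side",(42,205,245),C(90,305)),("side",(-42,205,245),C(192,317)),("side",(85,v[4]+305,10),C(46,508)),("side",(-85,v[4]+305,10),C(235,530)),("side",(-85,v[4]-305,10),C(310,88)),("side",(85,v[4]-305,10),C(165,75)),("side",(-100,85,315),C(283,148))]
def f(v): return np.concatenate([proj(I[n],st2w(v,P))[0]-p for n,P,p in O(v)])
r=least_squares(f,[575,80,-.06,-120,-62],loss="soft_l1",x_scale=[100,100,1,100,100]); print(r.x); print(np.c_[f(r.x).reshape(-1,2)].round(1).tolist()); np.save("st.npy",r.x)
def g(v):
    return f(v)
for P in[(0,0,0),(-100,85,315),(0,r.x[3]-170,154),(0,-170,154)]: print(P,st2w(r.x,P).round(1))
E
python3 fit2.py
```

```text
[ 5.74318374e+02  8.21567518e+01 -5.39821458e-02 -1.03018109e+02
 -6.00857128e+01]
[[-0.2, -0.9], [-0.1, 2.3], [-1.3, 0.8], [-1.4, -1.2], [-0.4, 0.2], [0.2, -0.7], [0.3, -0.1], [0.4, 0.1], [-0.1, 0.3], [0.7, -0.0], [0.6, -0.3], [-1.8, -2.6], [-3.2, -0.7], [-0.4, 1.0], [0.3, -0.8], [0.2, -0.8], [0.7, -0.9], [0.4, -0.2], [-0.9, -2.3], [-0.2, -2.5], [0.0, -0.7], [0.5, 0.1], [0.1, -0.5], [-0.4, -0.6], [0.6, 0.7]]
(0, 0, 0) [[574.3  82.2   0. ]]
(-100, 85, 315) [[479.1 172.4 315. ]]
(0, np.float64(-273.01810857481803), 154) [[ 559.6 -190.5  154. ]]
(0, -170, 154) [[565.1 -87.6 154. ]]
```

{"api": "play_rows", "payload": {"steps": [[[0, 0, -0.04], [0, 0, -0.153]], [[0, 0, -0.04], [0, 0, -0.153]], [[0, 0, -0.04], [0, 0, 0]], [[0, 0, 0], [0, 0, 0]]], "grip": 0}}

```text
time_s: 1.1
eef_pos: [153.0, 503.2, 325.2]
ee_rot: [-0.001, 0.726, 0.688, 0.003]
force: [1.1, 0.6, 0.2]
grip_width: 1.003
```

```bash
cat > go.py <<'E'
import sys
from h import *
from rig import ctrl
s=ctrl.sense(); v=np.load("st.npy"); q=s["ee_rot"]; M=R.from_quat([q[1],q[2],q[3],q[0]]).as_matrix()
sx=st2w(v,(1,0,0))[0]-st2w(v,(0,0,0))[0]; sy=st2w(v,(0,1,0))[0]-st2w(v,(0,0,0))[0]
p=s["eef_pos"]; d=p-st2w(v,(0,0,0))[0]
print("t",s["time_s"],"tcp",p.round(1),"station",[round(float(x),1) for x in(d@sx,d@sy,p[2])],"F",s["force"].round(1),"w",round(s["grip_width"],3))
G=np.c_[sy,sx,[0,0,-1]]
print("turn/45deg",(R.from_matrix(M.T@G).as_rotvec()/np.radians(45)).round(4))
for a in sys.argv[1:]:
    P=np.array(eval(a),float); w=st2w(v,P)[0]
    print("to",a,"norm",(M.T@(w-p)/750).round(4),"mm",np.linalg.norm(w-p).round(1),"q",s["joints"].round(2))
E
python3 go.py "(0,-273,330)"
```

```text
t 1.1 tcp [153.  503.2 325.2] station [-443.4, 397.7, 325.2] F [1.1 0.6 0.2] w 1.003
turn/45deg [ 0.0041 -0.0083 -0.0005]
to (0,-273,330) norm [-0.894   0.5916 -0.0103] mm 804.1 q [ 1.05  0.26  1.32  0.    1.55 -0.46]
```

{"api": "play_rows", "payload": {"steps": [[[-0.0447, 0.0296, 0], [0, 0, 0]], [[-0.0447, 0.0296, 0], [0, 0, 0]], [[-0.0447, 0.0296, 0], [0, 0, 0]], [[-0.0447, 0.0296, 0], [0, 0, 0]], [[-0.0447, 0.0296, 0], [0, 0, 0]], [[-0.0447, 0.0296, 0], [0, 0, 0]], [[-0.0447, 0.0296, 0], [0, 0, 0]], [[-0.0447, 0.0296, 0], [0, 0, 0]], [[-0.0447, 0.0296, 0], [0, 0, 0]], [[-0.0447, 0.0296, 0], [0, 0, 0]], [[-0.0447, 0.0296, 0], [0, 0, 0]], [[-0.0447, 0.0296, 0], [0, 0, 0]], [[-0.0447, 0.0296, 0], [0, 0, 0]], [[-0.0447, 0.0296, 0], [0, 0, 0]], [[-0.0447, 0.0296, 0], [0, 0, 0]], [[-0.0447, 0.0296, 0], [0, 0, 0]], [[-0.0447, 0.0296, 0], [0, 0, 0]], [[-0.0447, 0.0296, 0], [0, 0, 0]], [[-0.0447, 0.0296, 0], [0, 0, 0]], [[-0.0447, 0.0296, 0], [0, 0, 0]]]}}

```text
time_s: 3.1
eef_pos: [559.9, -192.8, 320.4]
ee_rot: [-0.001, 0.726, 0.687, -0.0]
force: [-0.5, -0.4, 0.7]
grip_width: 0.998
```

```bash
python3 go.py "(0,-273,122)"; python3 - <<'E'
from rig import cams
import cv2
im=cams.capture("side"); cv2.imwrite("pics/side1.png",cv2.resize(im[100:330,180:400,::-1],None,fx=2.6,fy=2.6,interpolation=2))
E
```

```text
t 3.1 tcp [ 559.9 -192.8  320.4] station [0.4, -275.3, 320.4] F [-0.5 -0.4  0.7] w 0.998
turn/45deg [-0.0012 -0.0007 -0.0011]
to (0,-273,122) norm [ 0.003  -0.0003  0.2645] mm 198.4 q [-0.53  0.43  1.11  0.    1.61 -2.05]
```

View pics/side1.png

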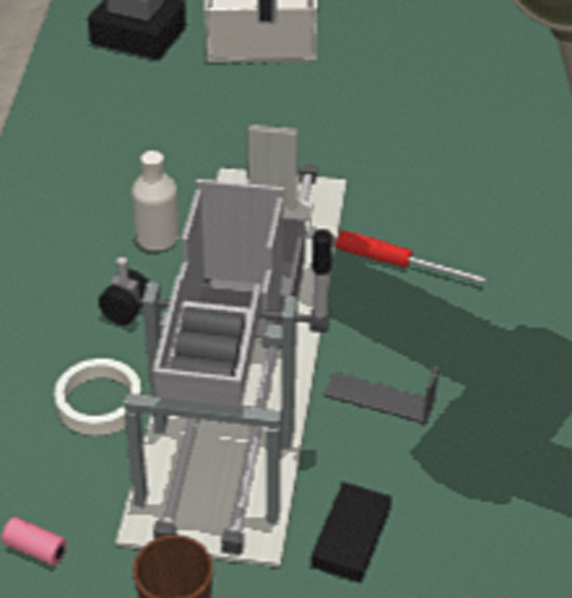

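```bash
python3 - <<'E'
from h import *
from rig import cams
for n in("side","top"): print(proj(cams.camera_info(n),[559.9,-192.8,320.4]))
for n in ("side","top"):
  im=cams.capture(n); cv2.imwrite(f"pics/{n}2.png",im[:,:,::-1])
E
```

```text
[[284.87107961 103.40306972]]
[[471.24782805 214.10652843]]
```

View pics/side2.png

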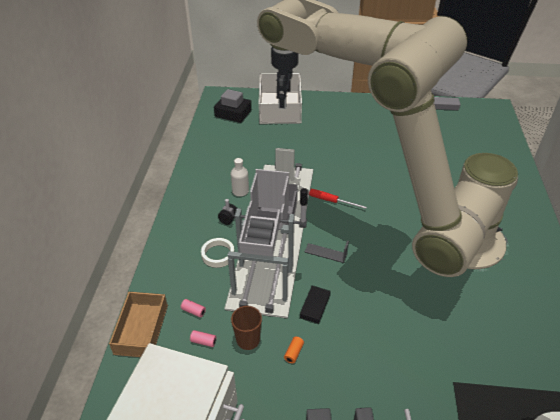

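View pics/top2.png

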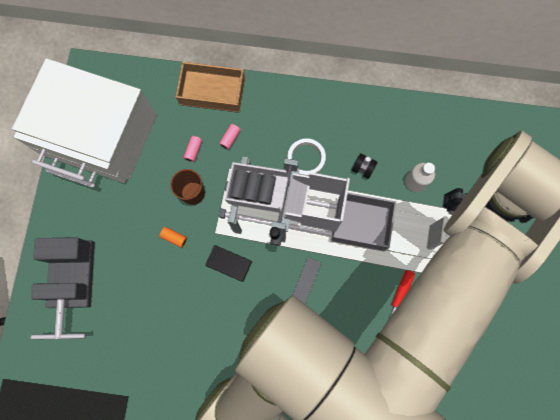

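{"api": "play_rows", "payload": {"steps": [[[0.003, 0, 0.04], [0, 0, 0]], [[0, 0, 0.045], [0, 0, 0]], [[0, 0, 0.045], [0, 0, 0]], [[0, 0, 0.04], [0, 0, 0]], [[0, 0, 0.03], [0, 0, 0]], [[0, 0, 0.03], [0, 0, 0]], [[0, 0, 0.03], [0, 0, 0]], [[0, 0, 0], [0, 0, 0]]]}}

```text
time_s: 4.05
eef_pos: [557.9, -187.4, 123.7]
ee_rot: [-0.003, 0.726, 0.688, -0.001]
force: [-0.1, -0.1, 0.4]
grip_width: 0.998
```

```bash
python3 go.py "(0,-273,122)"; python3 - <<'E'
from rig import cams
import cv2
im=cams.capture("side"); cv2.imwrite("pics/side3.png",cv2.resize(im[80:230,200:360,::-1],None,fx=4,fy=4,interpolation=2))
E
```

```text
t 4.05 tcp [ 557.9 -187.4  123.7] station [-1.9, -270.1, 123.7] F [-0.1 -0.1  0.4] w 0.998
turn/45deg [-0.0064 -0.0034  0.0002]
to (0,-273,122) norm [-0.0039  0.0025  0.0022] mm 3.9 q [-0.52  0.55  1.43  0.    1.16 -2.04]
```

View pics/side3.png

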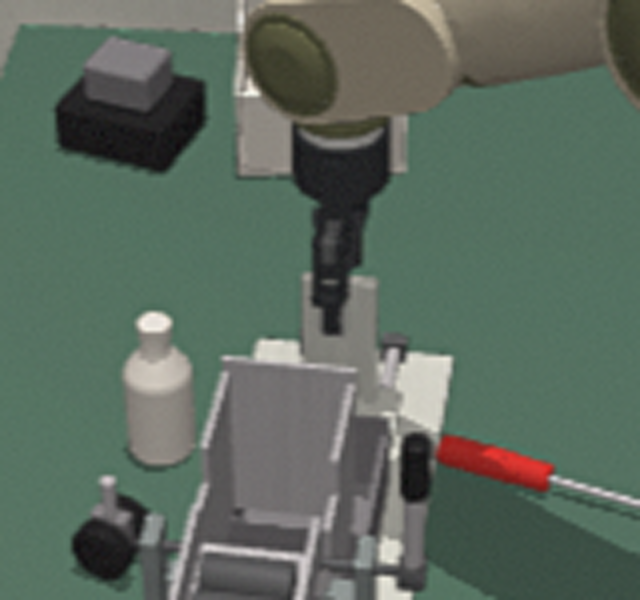

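{"api": "play_rows", "payload": {"steps": [[[0, 0, 0.002], [0, 0, 0]], [[0, 0, 0], [0, 0, 0]], [[0, 0, 0], [0, 0, 0]], [[0, 0, 0], [0, 0, 0]], [[0, 0, 0], [0, 0, 0]], [[0, 0, 0], [0, 0, 0]], [[0, 0, 0], [0, 0, 0]], [[0, 0, 0], [0, 0, 0]]], "grip": 1, "squeeze": 40}}

```text
time_s: 4.9
eef_pos: [559.7, -189.5, 125.3]
ee_rot: [0.001, 0.726, 0.687, -0.0]
force: [-2.6, -1.9, 5.3]
grip_width: 0.13
```

```bash
python3 go.py "(-1.9,-170,122)"
```

```text
t 4.9 tcp [ 559.7 -189.5  125.3] station [0.0, -272.0, 125.3] F [-2.6 -1.9  5.3] w 0.13
turn/45deg [ 0.001   0.001  -0.0009]
to (-1.9,-170,122) norm [ 0.136  -0.0027  0.0043] mm 102.1 q [-0.52  0.55  1.43 -0.    1.16 -2.04]
```

{"api": "play_rows", "payload": {"steps": [[[0.007, 0, 0], [0, 0, 0]], [[0.012, 0, 0], [0, 0, 0]], [[0.014, 0, 0], [0, 0, 0]], [[0.014, 0, 0], [0, 0, 0]], [[0.014, 0, 0], [0, 0, 0]], [[0.014, 0, 0], [0, 0, 0]], [[0.014, 0, 0], [0, 0, 0]], [[0.014, 0, 0], [0, 0, 0]], [[0.014, 0, 0], [0, 0, 0]], [[0.012, 0, 0], [0, 0, 0]], [[0.007, 0, 0], [0, 0, 0]], [[0, 0, 0], [0, 0, 0]], [[0, 0, 0], [0, 0, 0]]]}}

```text
time_s: 6.2
eef_pos: [565.6, -86.6, 125.3]
ee_rot: [0.0, 0.726, 0.688, 0.001]
force: [2.0, 1.1, 5.9]
grip_width: 0.133
```

```bash
python3 go.py "(0,-170,122)"; python3 - <<'E'
from rig import cams
import cv2
for n in("side","top"):
  im=cams.capture(n); cv2.imwrite(f"pics/{n}4.png",im[:,:,::-1])
E
```

```text
t 6.2 tcp [565.6 -86.6 125.3] station [0.4, -169.0, 125.3] F [2.  1.1 5.9] w 0.133
turn/45deg [ 0.002  -0.0014 -0.0005]
to (0,-170,122) norm [-0.0014 -0.0006  0.0044] mm 3.5 q [-0.36  0.51  1.49  0.    1.13 -1.87]
```

View pics/top4.png

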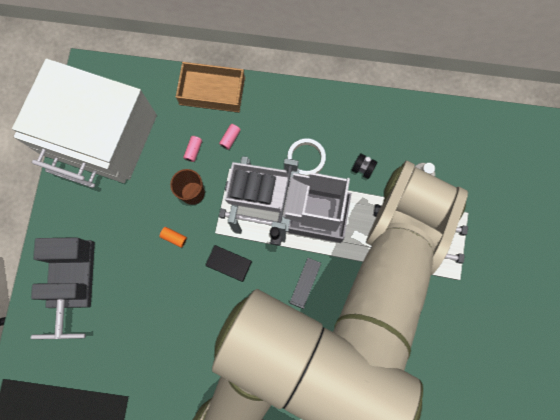

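```bash
python3 - <<'E'
from h import *
from rig import cams
v=np.load("st.npy"); im=cv2.imread("pics/top4.png"); I=cams.camera_info("top"); x0,y0,k=250,160,6
c=cv2.resize(im[y0:y0+90,x0:x0+130],None,fx=k,fy=k,interpolation=2)
for cc,col in((0,(0,0,255)),):
  for s in ([(-55,cc-65,106),(55,cc-65,106),(55,cc+65,106),(-55,cc+65,106),(-55,cc-65,106)],[(-45,-41,260),(45,-41,260)],[(-45,-41,260),(-45,41,260)]):
    p=((proj(I,st2w(v,s))+.5-[x0,y0])*k).astype(np.int32); cv2.polylines(c,[p],False,col,1,cv2.LINE_AA)
cv2.imwrite("pics/chk4.png",c)
E
```

```text
(no output)
```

View pics/chk4.png

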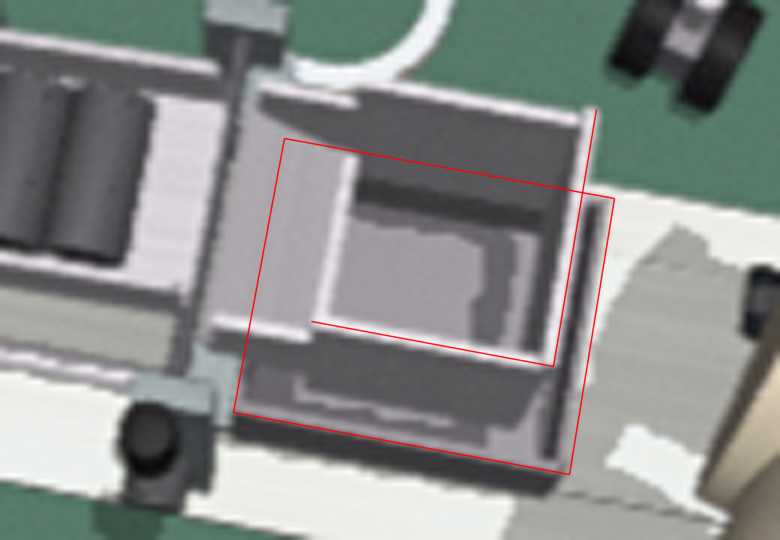

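{"api": "play_rows", "payload": {"steps": [[[-0.002, 0, 0], [0, 0, 0]], [[0, 0, 0], [0, 0, 0]], [[0, 0, 0], [0, 0, 0]]]}}

```text
time_s: 6.6
eef_pos: [565.5, -88.0, 125.3]
ee_rot: [0.0, 0.726, 0.688, 0.001]
force: [0.7, 3.0, 6.7]
grip_width: 0.133
```

{"api": "play_rows", "payload": {"steps": [[[0, 0, 0], [0, 0, 0]], [[0, 0, 0], [0, 0, 0]], [[0, 0, 0], [0, 0, 0]], [[0, 0, 0], [0, 0, 0]], [[0, 0, 0], [0, 0, 0]], [[0, 0, 0], [0, 0, 0]], [[0, 0, -0.02], [0, 0, 0]], [[0, 0, -0.04], [0, 0, 0]], [[0, 0, -0.05], [0, 0, 0]], [[0, 0, -0.05], [0, 0, 0]], [[0, 0, -0.05], [0, 0, 0]], [[0, 0, -0.05], [0, 0, 0]], [[0, 0, -0.03], [0, 0, 0]], [[0, 0, 0], [0, 0, 0]]], "grip": 0}}

```text
time_s: 8.0
eef_pos: [565.6, -88.9, 345.6]
ee_rot: [0.003, 0.726, 0.688, 0.001]
force: [-0.1, -1.0, 0.2]
grip_width: 0.995
```

```bash
python3 go.py "(-210,-20,345)" "(-102,150,345)"; python3 - <<'E'
from h import *
from rig import cams
v=np.load("st.npy"); im=cams.capture("top")[:,:,::-1]; I=cams.camera_info("top"); x0,y0,k=250,160,4
c=cv2.resize(im[y0:y0+130,x0:x0+190],None,fx=k,fy=k,interpolation=2)
cv2.imwrite("pics/chk5.png",c)
E
```

```text
t 8.0 tcp [565.6 -88.9 345.6] station [0.5, -171.3, 345.6] F [-0.1 -1.   0.2] w 0.995
turn/45deg [ 0.0075  0.0023 -0.0005]
to (-210,-20,345) norm [ 0.2016 -0.2808 -0.0012] mm 259.2 q [-0.36  0.37  1.12  0.    1.64 -1.88]
to (-102,150,345) norm [ 0.4283 -0.1369 -0.0007] mm 337.3 q [-0.36  0.37  1.12  0.    1.64 -1.88]
```

View pics/chk5.png

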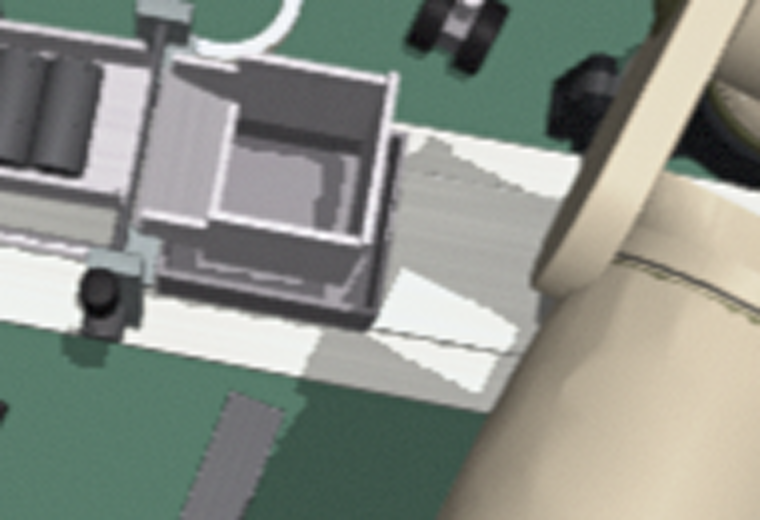

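{"api": "play_rows", "payload": {"steps": [[[0.02, -0.006, -0.02], [0, 0, 0]], [[0.04, -0.013, -0.013], [0, 0, 0]], [[0.045, -0.0145, 0], [0, 0, 0]], [[0.045, -0.0145, 0], [0, 0, 0]], [[0.045, -0.0145, 0], [0, 0, 0]], [[0.045, -0.0145, 0], [0, 0, 0]], [[0.045, -0.0145, 0], [0, 0, 0]], [[0.045, -0.0145, 0], [0, 0, 0]], [[0.045, -0.0145, 0], [0, 0, 0]], [[0.035, -0.0115, 0], [0, 0, 0]], [[0.018, -0.004, 0], [0, 0, 0]], [[0, 0, 0], [0, 0, 0]]], "grip": 1}}

```text
time_s: 9.25
eef_pos: [480.3, 238.2, 366.0]
ee_rot: [-0.0, 0.725, 0.688, -0.001]
force: [0.3, -0.4, -0.8]
grip_width: 0.001
```

```bash
python3 go.py "(-102,150,295)" "(-102,112,295)"
```

```text
t 9.25 tcp [480.3 238.2 366. ] station [-102.3, 150.8, 366.0] F [ 0.3 -0.4 -0.8] w 0.001
turn/45deg [-0.0021  0.0006  0.0019]
to (-102,150,295) norm [-0.001   0.0006  0.0947] mm 71.0 q [ 0.24  0.29  1.19  0.    1.67 -1.28]
to (-102,112,295) norm [-0.0516  0.0005  0.0947] mm 80.9 q [ 0.24  0.29  1.19  0.    1.67 -1.28]
```

Down beside the lever, then approach just short of contact.

{"api": "play_rows", "payload": {"steps": [[[0, 0, 0.03], [0, 0, 0]], [[0, 0, 0.035], [0, 0, 0]], [[0, 0, 0.028], [0, 0, 0]], [[-0.015, 0, 0], [0, 0, 0]], [[-0.02, 0, 0], [0, 0, 0]], [[-0.01, 0, 0], [0, 0, 0]], [[0, 0, 0], [0, 0, 0]]]}}

```text
time_s: 9.95
eef_pos: [479.3, 202.1, 298.5]
ee_rot: [0.001, 0.727, 0.687, 0.001]
force: [-0.5, 0.5, -0.5]
grip_width: -0.002
```

```bash
python3 go.py "(-102,112,295)"; python3 - <<'E'
from rig import cams
import cv2
im=cams.capture("side"); cv2.imwrite("pics/side6.png",cv2.resize(im[110:310,200:380,::-1],None,fx=3,fy=3,interpolation=2))
E
```

```text
t 9.95 tcp [479.3 202.1 298.5] station [-101.4, 114.7, 298.5] F [-0.5  0.5 -0.5] w -0.002
turn/45deg [ 0.0027 -0.0004 -0.0034]
to (-102,112,295) norm [-0.0036 -0.0008  0.0047] mm 4.5 q [ 0.17  0.26  1.39 -0.    1.49 -1.34]
```

View pics/side6.png

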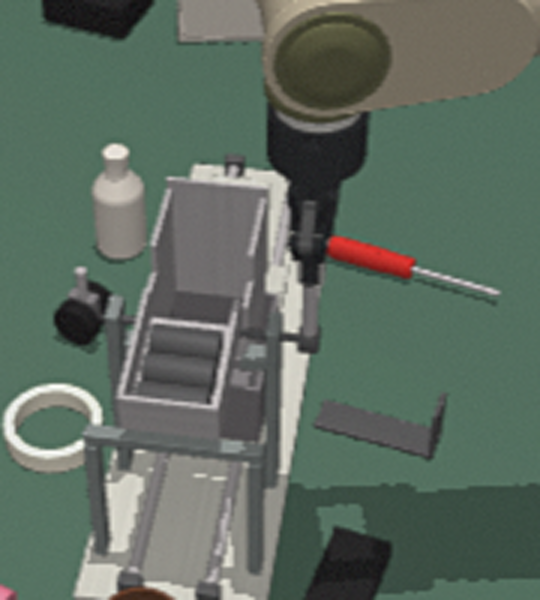

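{"api": "play_rows", "payload": {"steps": [[[-0.0063, 0, 0.0015], [0, 0, 0]], [[-0.0063, 0, 0.0015], [0, 0, 0]], [[-0.0063, 0, 0.0015], [0, 0, 0]], [[-0.0063, 0, 0.0015], [0, 0, 0]], [[-0.0063, 0, 0.0015], [0, 0, 0]], [[-0.0063, 0, 0.0015], [0, 0, 0]], [[-0.0063, 0, 0.0015], [0, 0, 0]], [[-0.0058, 0, 0.002], [0, 0, 0]], [[-0.0058, 0, 0.002], [0, 0, 0]], [[-0.0058, 0, 0.002], [0, 0, 0]], [[-0.0058, 0, 0.002], [0, 0, 0]], [[-0.0058, 0, 0.002], [0, 0, 0]], [[-0.0058, 0, 0.002], [0, 0, 0]]]}}

```text
time_s: 11.3
eef_pos: [475.7, 144.5, 280.7]
ee_rot: [0.0, 0.726, 0.688, 0.001]
force: [1.0, 3.6, 3.9]
grip_width: 0.0
```

```bash
python3 go.py "(-102,36,267)"; python3 - <<'E'
from rig import cams
import cv2,numpy as np
a=[cv2.resize(cams.capture("side")[110:310,200:330,::-1],None,fx=3,fy=3,interpolation=2),cv2.resize(cams.capture("top")[130:280,200:370,::-1],None,fx=2.3,fy=4*1.0 and 2.3,interpolation=2)]
h=max(x.shape[0] for x in a); a=[cv2.copyMakeBorder(x,0,h-x.shape[0],0,0,0) for x in a]
cv2.imwrite("pics/b7.png",np.hstack(a))
E
```

```text
t 11.3 tcp [475.7 144.5 280.7] station [-101.9, 56.9, 280.7] F [1.  3.6 3.9] w 0.0
turn/45deg [ 0.0013 -0.0006 -0.0001]
to (-102,36,267) norm [-0.0279 -0.0002  0.0183] mm 25.0 q [ 0.06  0.22  1.49  0.    1.43 -1.46]
```

View pics/b7.png

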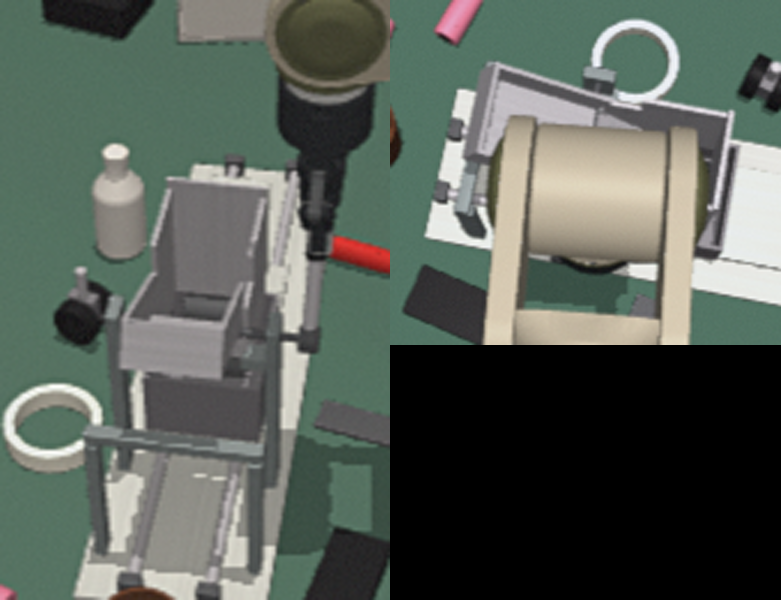

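{"api": "play_rows", "payload": {"steps": [[[-0.005, 0, 0.0032], [0, 0, 0]], [[-0.005, 0, 0.0032], [0, 0, 0]], [[-0.005, 0, 0.0034], [0, 0, 0]], [[-0.005, 0, 0.0036], [0, 0, 0]], [[-0.005, 0, 0.0036], [0, 0, 0]], [[-0.003, 0, 0.0024], [0, 0, 0]], [[0, 0, 0], [0, 0, 0]], [[0, 0, 0], [0, 0, 0]], [[0, 0, 0], [0, 0, 0]]]}}

```text
time_s: 12.3
eef_pos: [474.4, 123.7, 265.9]
ee_rot: [0.0, 0.726, 0.688, 0.0]
force: [-0.4, 1.1, 4.5]
grip_width: -0.002
```

```bash
python3 go.py "(-102,33,265)"; python3 - <<'E'
from rig import cams
import cv2,numpy as np
cv2.imwrite("pics/b8.png",cv2.resize(cams.capture("side")[110:310,200:330,::-1],None,fx=3,fy=3,interpolation=2))
E
```

```text
t 12.3 tcp [474.4 123.7 265.9] station [-102.0, 36.1, 265.9] F [-0.4  1.1  4.5] w -0.002
turn/45deg [ 0.0001 -0.     -0.0005]
to (-102,33,265) norm [-0.0041 -0.      0.0013] mm 3.2 q [ 0.02  0.21  1.54 -0.    1.39 -1.5 ]
```

View pics/b8.png

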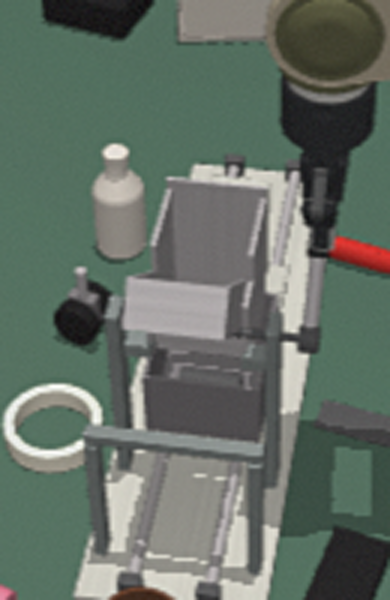

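{"api": "play_rows", "payload": {"steps": [[[-0.004, 0, 0.003], [0, 0, 0]], [[-0.004, 0, 0.003], [0, 0, 0]], [[0, 0, 0], [0, 0, 0]], [[0, 0, 0], [0, 0, 0]], [[0, 0, 0], [0, 0, 0]], [[0, 0, 0], [0, 0, 0]], [[0, 0, 0], [0, 0, 0]]]}}

```text
time_s: 13.05
eef_pos: [474.0, 117.7, 261.3]
ee_rot: [-0.0, 0.726, 0.688, 0.0]
force: [1.0, 3.1, 1.0]
grip_width: 0.001
```

```bash
python3 go.py "(-102,36,266)" "(-102,130,297)"; python3 - <<'E'
from rig import cams
import cv2,numpy as np
cv2.imwrite("pics/b9.png",cv2.resize(cams.capture("side")[110:310,200:330,::-1],None,fx=3,fy=3,interpolation=2))
E
```

```text
t 13.05 tcp [474.  117.7 261.3] station [-102.0, 30.1, 261.3] F [1.  3.1 1. ] w 0.001
turn/45deg [-0.0002 -0.0002 -0.0005]
to (-102,36,266) norm [ 0.0079  0.0001 -0.0062] mm 7.5 q [ 0.    0.21  1.55  0.    1.38 -1.51]
to (-102,130,297) norm [ 0.1332  0.     -0.0475] mm 106.1 q [ 0.    0.21  1.55  0.    1.38 -1.51]
```

View pics/b9.png

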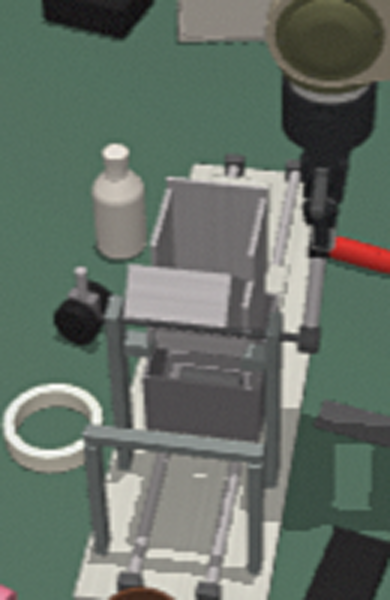

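{"api": "play_rows", "payload": {"steps": [[[0.006, 0, -0.0045], [0, 0, 0]], [[0.007, 0, -0.0045], [0, 0, 0]], [[0.007, 0, -0.0045], [0, 0, 0]], [[0.007, 0, -0.0045], [0, 0, 0]], [[0.007, 0, -0.0035], [0, 0, 0]], [[0.007, 0, -0.003], [0, 0, 0]], [[0.007, 0, -0.003], [0, 0, 0]], [[0.007, 0, -0.003], [0, 0, 0]], [[0.007, 0, -0.0025], [0, 0, 0]], [[0.007, 0, -0.002], [0, 0, 0]], [[0.007, 0, -0.002], [0, 0, 0]], [[0.007, 0, -0.0015], [0, 0, 0]], [[0.007, 0, -0.0015], [0, 0, 0]], [[0.007, 0, -0.0015], [0, 0, 0]], [[0.007, 0, -0.0015], [0, 0, 0]], [[0.009, 0, -0.0015], [0, 0, 0]], [[0.015, 0, 0], [0, 0, 0]], [[0.02, 0, 0], [0, 0, 0]], [[0, 0, 0], [0, 0, 0]]]}}

```text
time_s: 15.0
eef_pos: [480.0, 230.1, 294.6]
ee_rot: [-0.0, 0.726, 0.688, -0.0]
force: [-0.5, -0.5, 0.5]
grip_width: -0.002
```

{"api": "play_rows", "payload": {"steps": [[[0, 0, -0.03], [0, 0, 0]], [[0, 0, -0.04], [0, 0, 0]], [[0, 0, -0.03], [0, 0, 0]], [[0, 0, 0], [0, 0, 0]]]}}

```text
time_s: 15.4
eef_pos: [480.7, 228.6, 372.6]
ee_rot: [0.002, 0.726, 0.688, 0.002]
force: [-0.2, 0.1, 0.6]
grip_width: 0.005
```

```bash
python3 go.py "(0,-171,372)"; python3 - <<'E'
from rig import cams
import cv2,numpy as np
cv2.imwrite("pics/b10.png",cv2.resize(cams.capture("side")[110:310,200:330,::-1],None,fx=3,fy=3,interpolation=2))
E
```

```text
t 15.4 tcp [480.7 228.6 372.6] station [-101.4, 141.2, 372.6] F [-0.2  0.1  0.6] w 0.005
turn/45deg [ 0.0067 -0.0015 -0.0004]
to (0,-171,372) norm [-0.4162  0.1353  0.0011] mm 328.2 q [ 0.22  0.27  1.19 -0.    1.67 -1.29]
```

View pics/b10.png

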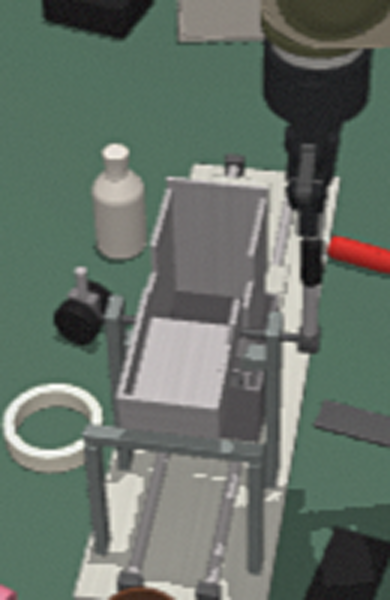

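Tray is empty and back at rest. Return over the push plate, opening the jaws on the way; then look into the spout from the top.

{"api": "play_rows", "payload": {"steps": [[[-0.02, 0.006, 0], [0, 0, 0]], [[-0.04, 0.013, 0], [0, 0, 0]], [[-0.045, 0.0145, 0], [0, 0, 0]], [[-0.045, 0.0145, 0], [0, 0, 0]], [[-0.045, 0.0145, 0], [0, 0, 0]], [[-0.045, 0.0145, 0], [0, 0, 0]], [[-0.045, 0.0145, 0], [0, 0, 0]], [[-0.045, 0.0145, 0], [0, 0, 0]], [[-0.04, 0.0135, 0], [0, 0, 0]], [[-0.03, 0.01, 0], [0, 0, 0]], [[-0.016, 0.006, 0], [0, 0, 0]], [[0, 0, 0], [0, 0, 0]]], "grip": 0}}

```text
time_s: 16.65
eef_pos: [564.7, -89.6, 368.4]
ee_rot: [-0.001, 0.727, 0.687, -0.001]
force: [-0.6, -0.2, 0.1]
grip_width: 1.0
```

```bash
python3 go.py "(0,-171,124)"; python3 - <<'E'
from rig import cams
import cv2,numpy as np
cv2.imwrite("pics/b11.png",cv2.resize(cams.capture("top")[140:270,200:380,::-1],None,fx=4,fy=4,interpolation=2))
E
```

```text
t 16.65 tcp [564.7 -89.6 368.4] station [-0.4, -172.0, 368.4] F [-0.6 -0.2  0.1] w 1.0
turn/45deg [-0.0027 -0.0007 -0.0026]
to (0,-171,124) norm [0.0011 0.0011 0.3259] mm 244.4 q [-0.36  0.38  1.06 -0.    1.71 -1.88]
```

View pics/b11.png

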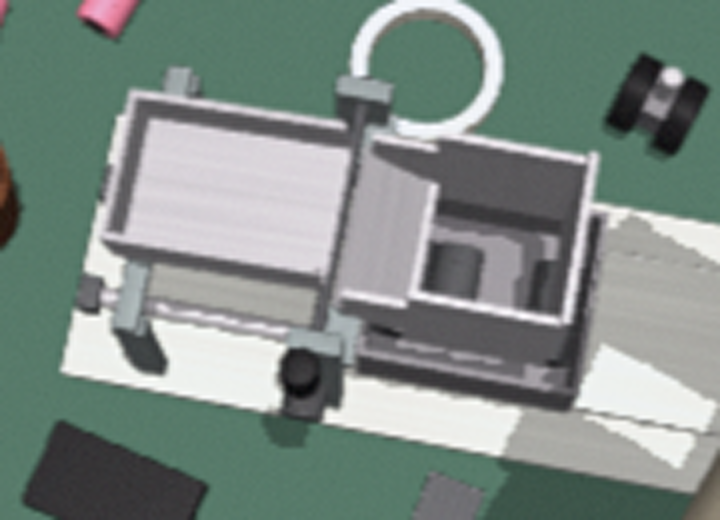

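{"api": "play_rows", "payload": {"steps": [[[0.001, 0.001, 0.04], [0, 0, 0]], [[0, 0, 0.045], [0, 0, 0]], [[0, 0, 0.045], [0, 0, 0]], [[0, 0, 0.045], [0, 0, 0]], [[0, 0, 0.045], [0, 0, 0]], [[0, 0, 0.04], [0, 0, 0]], [[0, 0, 0.035], [0, 0, 0]], [[0, 0, 0.03], [0, 0, 0]], [[0, 0, 0], [0, 0, 0]]]}}

```text
time_s: 17.6
eef_pos: [563.8, -86.0, 123.5]
ee_rot: [-0.003, 0.726, 0.688, -0.001]
force: [-0.7, 1.0, 0.8]
grip_width: 0.999
```

{"api": "play_rows", "payload": {"steps": [[[0, 0, 0], [0, 0, 0]], [[0, 0, 0], [0, 0, 0]], [[0, 0, 0], [0, 0, 0]], [[0, 0, 0], [0, 0, 0]], [[0, 0, 0], [0, 0, 0]], [[0, 0, 0], [0, 0, 0]], [[0, 0, 0], [0, 0, 0]], [[0, 0, 0], [0, 0, 0]]], "grip": 1, "squeeze": 40}}

```text
time_s: 18.4
eef_pos: [565.5, -88.0, 126.5]
ee_rot: [0.0, 0.726, 0.688, 0.0]
force: [-1.8, -0.9, 5.3]
grip_width: 0.13
```

```bash
python3 go.py "(0,-330,124)"
```

```text
t 18.4 tcp [565.5 -88.  126.5] station [0.4, -170.4, 126.5] F [-1.8 -0.9  5.3] w 0.13
turn/45deg [ 0.0007  0.0002 -0.0008]
to (0,-330,124) norm [-0.2128 -0.0004  0.0034] mm 159.6 q [-0.36  0.51  1.49 -0.    1.14 -1.88]
```

First 80 mm gently, then a look inside the box.

{"api": "play_rows", "payload": {"steps": [[[-0.004, 0, 0], [0, 0, 0]], [[-0.008, 0, 0], [0, 0, 0]], [[-0.01, 0, 0], [0, 0, 0]], [[-0.01, 0, 0], [0, 0, 0]], [[-0.01, 0, 0], [0, 0, 0]], [[-0.01, 0, 0], [0, 0, 0]], [[-0.01, 0, 0], [0, 0, 0]], [[-0.01, 0, 0], [0, 0, 0]], [[-0.01, 0, 0], [0, 0, 0]], [[-0.01, 0, 0], [0, 0, 0]], [[-0.008, 0, 0], [0, 0, 0]], [[-0.004, 0, 0], [0, 0, 0]], [[0, 0, 0], [0, 0, 0]]]}}

```text
time_s: 19.7
eef_pos: [561.0, -166.0, 126.5]
ee_rot: [-0.0, 0.726, 0.687, -0.0]
force: [-2.8, 1.6, 6.5]
grip_width: 0.135
```

```bash
python3 go.py "(0,-330,124)"; python3 - <<'E'
from rig import cams
import cv2,numpy as np
cv2.imwrite("pics/b12.png",cv2.resize(cams.capture("top")[140:290,290:480,::-1],None,fx=4,fy=4,interpolation=2))
E
```

```text
t 19.7 tcp [ 561.  -166.   126.5] station [0.1, -248.5, 126.5] F [-2.8  1.6  6.5] w 0.135
turn/45deg [-0.0002 -0.0001 -0.001 ]
to (0,-330,124) norm [-1.087e-01 -1.000e-04  3.300e-03] mm 81.6 q [-0.49  0.54  1.45  0.    1.16 -2.  ]
```

View pics/b12.png

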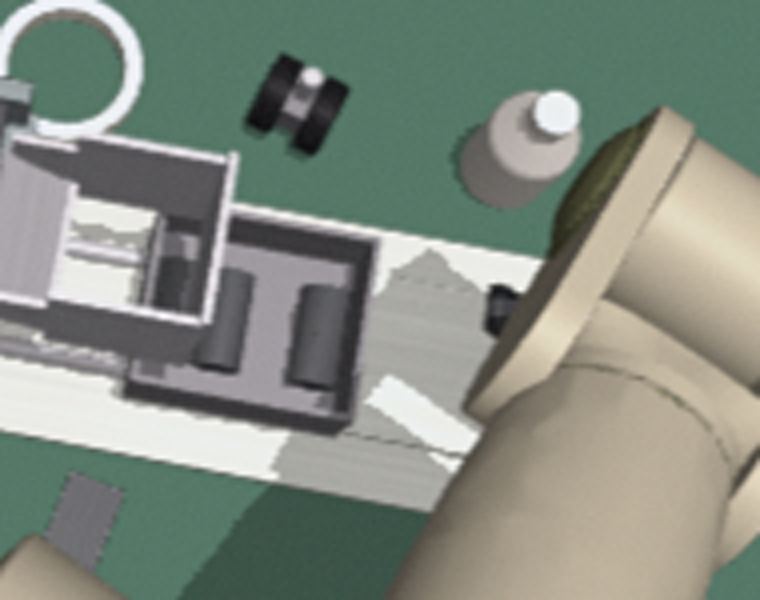

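{"api": "play_rows", "payload": {"steps": [[[-0.004, 0, 0], [0, 0, 0]], [[-0.008, 0, 0], [0, 0, 0]], [[-0.01, 0, 0], [0, 0, 0]], [[-0.01, 0, 0], [0, 0, 0]], [[-0.01, 0, 0], [0, 0, 0]], [[-0.01, 0, 0], [0, 0, 0]], [[-0.01, 0, 0], [0, 0, 0]], [[-0.01, 0, 0], [0, 0, 0]], [[-0.01, 0, 0], [0, 0, 0]], [[-0.01, 0, 0], [0, 0, 0]], [[-0.008, 0, 0], [0, 0, 0]], [[-0.004, 0, 0], [0, 0, 0]], [[0, 0, 0], [0, 0, 0]]]}}

```text
time_s: 21.05
eef_pos: [556.5, -243.9, 126.5]
ee_rot: [-0.0, 0.726, 0.687, -0.0]
force: [-4.6, 1.1, 7.0]
grip_width: 0.132
```

{"api": "play_rows", "payload": {"steps": [[[-0.002, 0, 0], [0, 0, 0]], [[-0.002, 0, 0], [0, 0, 0]], [[0, 0, 0], [0, 0, 0]]]}}

```text
time_s: 21.35
eef_pos: [556.3, -246.4, 126.5]
ee_rot: [-0.001, 0.726, 0.688, -0.0]
force: [-4.8, 2.4, 7.2]
grip_width: 0.136
```

```bash
python3 go.py "(0,-330,124)"
```

```text
t 21.35 tcp [ 556.3 -246.4  126.5] station [-0.2, -329.0, 126.5] F [-4.8  2.4  7.2] w 0.136
turn/45deg [-0.0014 -0.001  -0.0008]
to (0,-330,124) norm [-0.0013  0.0003  0.0033] mm 2.7 q [-0.61  0.59  1.37  0.    1.19 -2.13]
```

Not yet against the stop by force (Fy still ~2 N). Creep on.

{"api": "play_rows", "payload": {"steps": [[[-0.002, 0, 0], [0, 0, 0]], [[-0.002, 0, 0], [0, 0, 0]], [[0, 0, 0], [0, 0, 0]], [[0, 0, 0], [0, 0, 0]]]}}

```text
time_s: 21.75
eef_pos: [556.2, -248.1, 126.5]
ee_rot: [-0.002, 0.726, 0.688, 0.0]
force: [-5.9, 9.4, 9.3]
grip_width: 0.135
```

{"api": "play_rows", "payload": {"steps": [[[-0.002, 0, 0], [0, 0, 0]], [[0, 0, 0], [0, 0, 0]], [[0, 0, 0], [0, 0, 0]]]}}

```text
time_s: 22.05
eef_pos: [556.2, -248.1, 126.4]
ee_rot: [-0.003, 0.726, 0.688, 0.001]
force: [-5.2, 15.8, 11.4]
grip_width: 0.135
```

{"api": "play_rows", "payload": {"steps": [[[0, 0, 0], [0, 0, 0]], [[0, 0, 0], [0, 0, 0]], [[0, 0, 0], [0, 0, 0]], [[0, 0, 0], [0, 0, 0]], [[0, 0, 0], [0, 0, 0]], [[0, 0, 0], [0, 0, 0]], [[0, 0, -0.02], [0, 0, 0]], [[0, 0, -0.04], [0, 0, 0]], [[0, 0, -0.05], [0, 0, 0]], [[0, 0, -0.05], [0, 0, 0]], [[0, 0, -0.05], [0, 0, 0]], [[0, 0, -0.03], [0, 0, 0]], [[0, 0, 0], [0, 0, 0]]], "grip": 0}}

```text
time_s: 23.35
eef_pos: [557.2, -251.7, 309.6]
ee_rot: [0.003, 0.726, 0.688, 0.001]
force: [0.3, 0.6, -0.2]
grip_width: 1.004
```

{"api": "play_rows", "payload": {"steps": [[[0, -0.03, 0], [0, 0, 0]], [[0, -0.05, 0], [0, 0, 0]], [[0, -0.05, 0], [0, 0, 0]], [[0, -0.05, 0], [0, 0, 0]], [[0, -0.03, 0], [0, 0, 0]], [[0, 0, 0], [0, 0, 0]]]}}

```text
time_s: 23.95
eef_pos: [397.4, -242.3, 305.6]
ee_rot: [-0.0, 0.727, 0.687, -0.0]
force: [0.9, -0.4, 0.3]
grip_width: 1.0
```

```bash
python3 go.py ; python3 - <<'E'
from h import *
from rig import cams
v=np.load("st.npy"); I=cams.camera_info("top"); im=cams.capture("top")[:,:,::-1]; cv2.imwrite("pics/top13.png",im); x0,y0,k=300,150,4.5
c=cv2.resize(im[y0:y0+130,x0:x0+175],None,fx=k,fy=k,interpolation=2)
cc=-160
for s in ([(-55,cc-65,106),(55,cc-65,106)],[(-30,cc-176,154),(30,cc-176,154)]):
    p=((proj(I,st2w(v,s))+.5-[x0,y0])*k).astype(np.int32); cv2.polylines(c,[p],False,(0,0,255),1,cv2.LINE_AA)
cv2.imwrite("pics/b13.png",c); cv2.imwrite("pics/side13.png",cams.capture("side")[:,:,::-1])
E
```

```text
t 23.95 tcp [ 397.4 -242.3  305.6] station [-159.2, -333.5, 305.6] F [ 0.9 -0.4  0.3] w 1.0
turn/45deg [-0.0009 -0.0004 -0.0028]
```

View pics/b13.png

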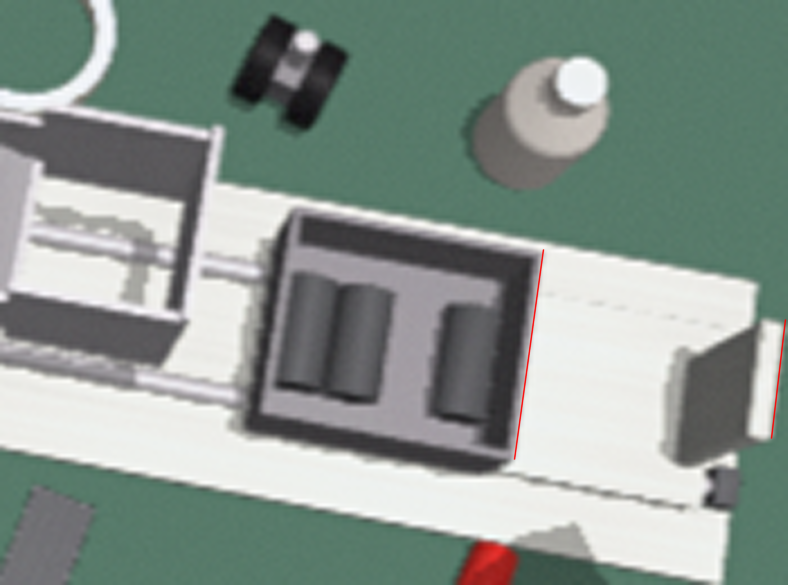

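View pics/side13.png

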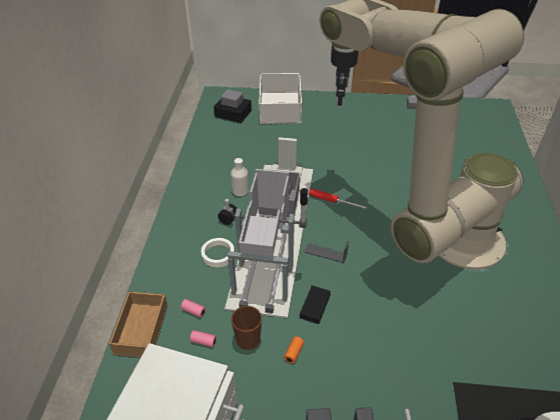

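View pics/top13.png

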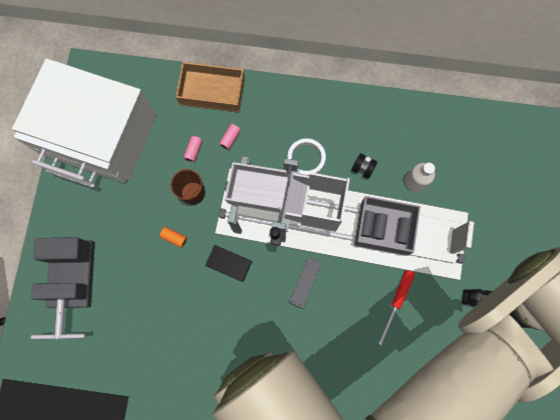

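```bash
python3 -c "
from rig import ctrl
print(ctrl.finish_job())"
```

```text
the job is handed in; nothing more can be done
None
```

The job is done and handed in at about 24 s of the 61 s allowed. All three sleeves are in the box, and the box is out against the end stop it started near.

- **Centring:** I gripped the push plate and slid the carriage about 102 mm to under the spout. The overlay showed it about 2 mm past centre, so I moved it back 1.5 mm; I did not measure it again after that.
- **Tipping:** I pushed the lever over with closed fingers to about 0.9 rad (estimated), then followed it back until the tray was down on its rest, empty.
- **Return:** I slid the loaded box out until it stopped moving while the push force rose to about 16 N. Then I let go and moved the arm clear.

**Last checks:** the top picture shows three dark sleeves in the box, an empty tray and the lever upright. The bystanders look to be where they were. The box edge lines up with the -0.16 m overlay to about 1 mm. The push plate's edge is about 2 mm off its overlay, within the calibration error. Apart from that, no check failed or disagreed.

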